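# Take the hot lid off the incense burner with the lid lifter

### The job

The burner's lid is hot, so don't touch it: draw the lid lifter out of its sleeve by its metal shank, lay it on the cork mat and let go, then take it again by its wooden handle. Hook the lid's loop with it, lift the lid well clear of the burner, keeping it level, carry it over and set it down (no dropping) in the middle of the dark round trivet. Unhook the lifter and lay it flat on the cork mat again, leaving the burner's neighbours on the tray as they are.

Things in the scene. Friction and masses are not known exactly. Their poses are not given: they have to be found in the camera images.
- lifter_handle (a point): Loose lid lifter (about 130 g): this point is the centre of its pale wooden square handle, 90 mm long, 24 mm wide and high, lying underside down, 12 mm above the mat. x runs along the lifter from handle to tip, z up. At the start the whole handle is inside the sleeve, only the shank sticking out; it slides out freely along x.
- lifter_shank (a point): Centre of the bare part of the lifter's dark steel shank, 76 mm ahead of the handle's centre. The shank starts at the handle's front end, is 95 mm long, 14 mm wide and 10 mm thick; its underside is 7 mm above the mat when the lifter lies flat. Axes as the lifter's.
- lifter_notch (a point): Bottom centre of the notch on top of the shank (122 mm ahead of the handle's centre, 17 mm above the lifter's underside), made for the loop's bar: 18 mm wide between two cross ridges, each 6 mm high and 6 mm long; the tip is 15 mm beyond the notch's centre. Axes as the lifter's.
- lid_loop (a point): Centre of the straight top bar of the lid's loop handle: a dark steel rod 8 mm thick along this frame's y axis, between two upright legs (44 mm clear). The lifter goes through under it along the x axis, from either side. The bar's axis is 42 mm above the lid's upper face (38 mm clear under it). z is up when the lid is level.
- lid_base (a point): Centre of the underside of the loose round brass lid (about 140 g): a plug of 86 mm diameter and 5 mm high below a plate of 112 mm diameter and 5 mm thick; the loop's bar is 52 mm above this point. At the start the plug hangs in the burner's mouth (98 mm wide) with the plate on its rim.
- burner_rim (a point): Centre of the mouth of the fixed green ceramic incense burner at rim height: outer diameter 116 mm, 65 mm high, standing on the tray.
- trivet_top (a point): Centre of the top face of the fixed dark slate trivet, a disc of 128 mm diameter, 12 mm thick, on the tray.
- mat_center (a point): Centre of the top of the fixed cork mat, 330 mm along x, 110 mm along y, 4 mm thick. The dark hard silicone sleeve stands on it from x = -170 to -65 mm: closed at the back, roofed, 52 mm wide, its top 46 mm above the table, its mouth at x = -65 mm facing +x, 32 mm wide inside. The x axis points from the sleeve out along the mat.
- tray: Fixed round mirror tray, 400 mm diameter, 6 mm thick; the origin is at the centre of its underside.
- bottle: Loose oval amber bottle with gold cap, 68 x 36 mm, 96 mm high, on the tray; origin at its underside. Leave it alone.
- watch_stand: Loose dark silicone watch stand, foot 68 mm diameter, 97 mm high with a watch, on the tray; origin at its underside. Leave it alone.
- glass_jar: Loose glass cylinder with a steel flip-top lid, 59 mm diameter, 89 mm high, on the tray; origin at its underside. Leave it alone.
Mind the look-alikes: they are no part of the job. What is meant by the part that bears lifter_handle is not blue or pink, and is the larger of those in its own colour.

How it is judged:
By the outcome, as a careful person would: the job done as asked, in the order asked, and still so for the second after the job is handed in, with the robot touching nothing.
It also fails if it takes over 72 s, if anything falls off the work surface, if the arm or the gripper's body presses on something with over 40 N, if the wrist force passes 120 N, or if a joint passes its speed limit or range.

### The arm

A 6-joint arm with a two-finger parallel gripper is mounted at the origin on the work surface. World frame = base frame: x ahead of the robot, y to its left, z up, the work surface at z = 0. Lengths are in m, angles in rad, forces in N, time in s.
With the tool pointing down it reaches from about 0.225 to 0.875 m from the base axis. Payload 3.4 kg.
Tool frame: the origin (TCP) lies at the very end of the fingers, on their centre line; the grasp point (between the pads) lies 19 mm behind it; z points along the fingers, y is the line along which they close (so a half turn about z gives the same grasp; the last joint's range is limited). The gripper opens to 85 mm and grips with 20 to 120 N. Pads are 22 mm wide; open, the fingers measure 114 mm over their backs; the gripper's body (76 mm by 85 mm) begins 54 mm behind the grasp point. The pads swing forward as they close: fully open they stand 13 mm farther back than shut.
Start: joints at [1.089, 0.276, 1.505, -0, 1.361, -0.121], TCP at [0.203, 0.538, 0.231] pointing down, gripper open.
Joint ranges: [-2.89, 2.89], [-0.75, 2.08], [0.22, 2.7], [-1.18, 4.32], [0.11, 2.71], [-2.7, 2.7]. Speed limits (rad/s): [2.57, 2.57, 3.14, 3.14, 3.14, 3.14].

### API

Orientations are given as a unit quaternion [w, x, y, z].
In Python, from rig import manip, get_image, camera_info gives the robot as it stands. The module is installed in compiled form; this text tells all that it offers.
- The arm moves only by the shell command python3 -m crank 'ROWS' [FORCE]. ROWS is a JSON object of lists of equal length, an entry for each row: "translation": the shift along the tool's x, y, z in mm, a list of three; "roll": the turn about the tool's z in rad; "fingers": the opening, from 0 (shut) to 1 (fully open). A call has 1 to 8 rows; each row shifts and turns the commanded pose from where the row before left it, along the tool's axes as they then stand; what a row does not reach is not made up. A row lasts 1/10 s, in which the tool goes at most 50 mm and 8.59 degrees, less where a joint would pass 70% of its speed; a pose out of reach is approached as far as the arm can. A call is refused whole if a number of a shift passes 50 or a number of a turn 0.15, either way. A call with a gripper value outside its range is refused whole. The fingers move at their own pace and stop on an object; FORCE is the grip in N (left out, the last holds). Time passes only in rows, so rows that do not move let the fingers close. It gives the time, the measured TCP pose, the force, the opening and the grip force at its end, in the units of the state.
- manip.get_state(): the state, without advancing time (a new reading comes with each control period).
- get_image(name): name is "scene" or "side" or "wrist"; returns the picture (480x640x3 uint8, blue, green, red); there is no depth.
- camera_info(name): a dict with "mtx" (3x3 intrinsics, pixels), "D" ([k1, k2, p1, p2, k3] as OpenCV has them; the pictures are not rectified), "rvec" (rotation vector, rad) and "tvec" (3), from world to camera coordinates, as OpenCV has them. Camera axes: x right, y down, z forward; pixel columns grow to the right and rows downward; lengths in m; the calibration is good to about 2 mm. A picture is of the moment at which its call begins: read the wrist's pose just before it. camera_info takes no time and is no camera call; for the wrist camera it gives the pose at the moment of the call.
- manip.sign_off(): hands the job in; it is judged then, once.
The state is a dict: "clock": time; "qpos": joint angles; "qd": joint speeds; "effort": joint torques, N m; "position": TCP position; "ee_rot": TCP orientation; "contact_force": force on the tool from outside, world axes, zero at the start; "moment": the same for the moment, N m; "width": finger opening in m; "gripper_force": force on a finger pad.
Only numpy, scipy, OpenCV 4.12 (cv2) and the standard library are available. Lean on these libraries where they do the work, as an engineer would, in place of code of your own. Each camera call takes 0.05 s, during which the arm holds its last target. There are 200 camera calls.

## Working session

There is one attempt and no reset: what is moved stays moved. The work goes in short steps, Python scripts to look and compute and a shell command to move; the robot and the scene stay as the last step left them, time stands still between calls to the robot, and variables do not carry over. Pictures are saved under pics/ and viewed, at most 10 in all, crops included, and the job is handed in when it is done.

```bash
mkdir -p pics
cat > h.py <<'E'
import numpy as np,cv2
from rig import manip,get_image,camera_info
def ray(cam,uv,info=None):
    c=info or camera_info(cam);K=np.array(c['mtx'],float);D=np.array(c['D'],float)
    R=cv2.Rodrigues(np.array(c['rvec'],float))[0];t=np.array(c['tvec'],float).reshape(3)
    p=cv2.undistortPoints(np.array([[uv]],float),K,D)[0,0]
    return -R.T@t, R.T@np.array([p[0],p[1],1.])
def atz(cam,uv,z,info=None):
    o,d=ray(cam,uv,info);return o+d*(z-o[2])/d[2]
def proj(cam,P,info=None):
    c=info or camera_info(cam)
    return cv2.projectPoints(np.array(P,float).reshape(-1,3),np.array(c['rvec'],float),np.array(c['tvec'],float),np.array(c['mtx'],float),np.array(c['D'],float))[0][:,0]
def snap(cam,name):
    im=get_image(cam);cv2.imwrite('pics/'+name,im);return im
E
python3 - <<'E'
from h import *
for c in ['scene','side','wrist']: snap(c,c+'0.png')
a=cv2.imread('pics/scene0.png');s=manip.get_state();print(s)
for c in ['scene','side','wrist']:
    print(c,ray(c,(320,240)))
E
```

```text
{'clock': 0.15, 'qpos': array([ 1.08901937e+00,  2.76446867e-01,  1.50583932e+00, -1.84847890e-05,
        1.36072849e+00, -1.21034915e-01]), 'qd': array([-0.00180963, -0.00294913, -0.00467498, -0.00043672, -0.00138056,
        0.00115671]), 'effort': array([ 2.68747281e-04, -4.17144191e+01, -2.46033382e+01, -3.28156502e-04,
        7.56995694e-03, -1.26427696e-05]), 'position': array([0.20279829, 0.537618  , 0.23064127]), 'ee_rot': array([-2.02443313e-04,  1.79392638e-01,  9.83777300e-01, -6.81644355e-04]), 'contact_force': array([ 0.08011107, -0.3108026 , -0.99020079]), 'moment': array([-0.01882889,  0.01580235, -0.00938612]), 'gripper_force': 0.0, 'width': 0.08519656642698085}
scene (array([ 0.94027426, -0.33000119,  0.93583688]), array([-0.41855035,  0.28355227, -0.86307836]))
side (array([ 0.16955235, -0.80596021,  1.0004966 ]), array([ 0.29765387,  0.59538558, -0.74638076]))
wrist (array([0.12694279, 0.56636914, 0.37183949]), array([ 0.30613899, -0.1232433 , -0.94410766]))
```

View pics/scene0.png

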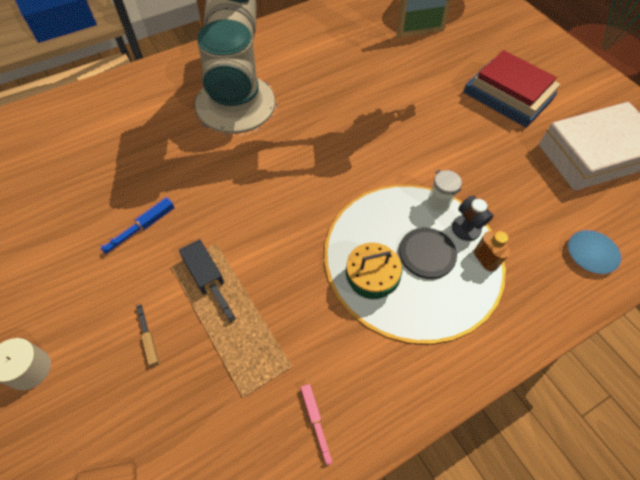

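View pics/side0.png

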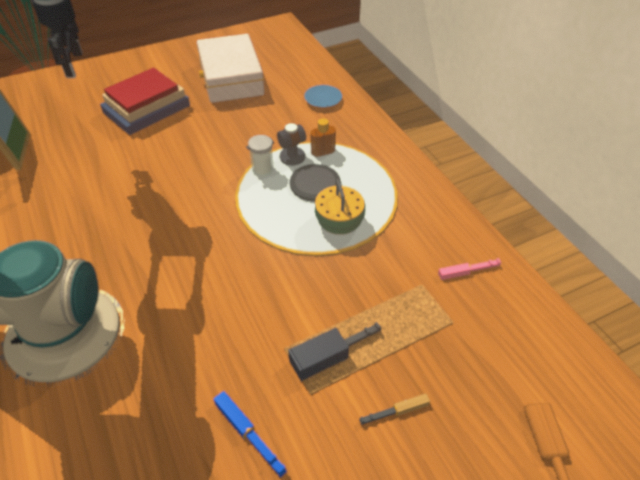

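Scene view: sleeve (200,262), shank to (232,320), mat to (250,390). The burner lid is at (374,265) with its loop on top, trivet at (428,252), neighbours to its right. Enlarging for accuracy.

Run:
```python
from h import *
a=cv2.imread('pics/scene0.png');b=cv2.imread('pics/side0.png')
m=np.zeros((600,800,3),np.uint8)
def put(im,x,y,w,h,s,X,Y):
    m[Y:Y+h*s,X:X+w*s]=cv2.resize(im[y:y+h,x:x+w],None,fx=s,fy=s,interpolation=cv2.INTER_CUBIC)
put(a,172,232,125,165,3,0,0)   # scene mat
put(a,338,220,130,90,3,400,0)  # scene burner
put(b,285,155,120,90,3,400,300)
cv2.imwrite('pics/m1.png',m)
```

```text
(no output)
```

View pics/m1.png

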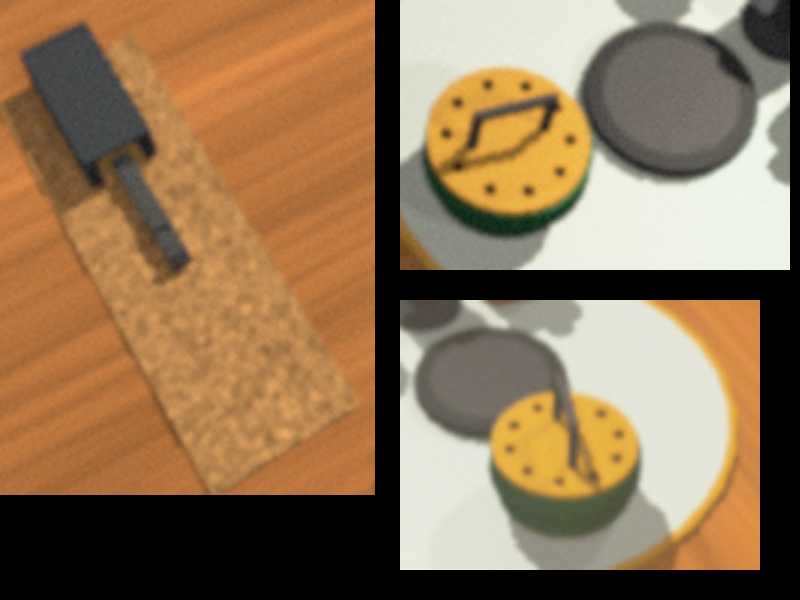

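Montage: mat far corners at scene (290.7,366.3) and (242.7,396.3), shank tip near (232,319), loop bar ends near (363.3,259.3) and (390.3,253), lid centre near (374,267), trivet centre near (427.5,252.5).

Run:
```python
from h import *
np.set_printoptions(precision=4,suppress=True)
S=lambda x,y:((x)/3+172,(y)/3+232)
B=lambda x,y:((x-400)/3+338,y/3+220)
D=lambda x,y:((x-400)/3+285,(y-300)/3+155)
f=lambda n,c,p,z:print(n,atz(c,p,z)[:2])
for n,p in dict(FR=(356,403),FL=(212,493),BR=(125,40),BL=(5,103)).items(): f('mat'+n,'scene',S(*p),.004)
for p in [(22,58),(85,24),(153,140),(92,170)]: f('sleeve','scene',S(*p),.046)
f('tipTop','scene',S(178,264),.027); f('shank at mouth','scene',S(124,160),.021)
for p in [(476,118),(557,99)]: f('bar','scene',B(*p),.122)
f('lid','scene',B(509,141),.076); f('trivet','scene',B(669,99),.018)
for p in [(557,370),(574,432)]: f('bar side','side',D(*p),.122)
f('lid side','side',D(565,445),.076); f('triv side','side',D(491,381),.018)
for n,p in dict(trayL=(325,262),trayR=(505,262)).items(): f(n,'scene',p,.006)
for n,p in dict(bottle=(490,258),watch=(466,230),jar=(441,205)).items(): f(n,'scene',p,.01)
for n,p in dict(mf1=(421,288),mf2=(452,322),mb=(310,389)).items(): f(n,'side',p,.004)
```

```text
matFR [ 0.7057 -0.2224]
matFL [ 0.7091 -0.3288]
matBR [ 0.3802 -0.2382]
matBL [ 0.3849 -0.3357]
sleeve [ 0.3825 -0.3114]
sleeve [ 0.379  -0.2616]
sleeve [ 0.4874 -0.259 ]
sleeve [ 0.4871 -0.3043]
tipTop [ 0.5697 -0.2824]
shank at mouth [ 0.4786 -0.2812]
bar [ 0.6251 -0.0122]
bar [0.6399 0.0413]
lid [0.6332 0.0153]
trivet [0.6429 0.1601]
bar side [0.6366 0.0424]
bar side [ 0.6171 -0.0213]
lid side [0.6279 0.0104]
triv side [0.6369 0.1551]
trayL [ 0.5431 -0.0441]
trayR [0.7424 0.2999]
bottle [0.7192 0.2756]
watch [0.6362 0.2771]
jar [0.5526 0.2711]
mf1 [ 0.6988 -0.2301]
mf2 [ 0.7078 -0.331 ]
mb [ 0.3845 -0.3353]
```

```bash
cat > d.py <<'E'
# usage: d.py x y z lifter_yaw -> remaining shift in tool axes (mm) and roll
import sys
from h import *
from scipy.spatial.transform import Rotation as Ro
x,y,z,yaw=map(float,sys.argv[1:5]); s=manip.get_state()
q=s['ee_rot'];R=Ro.from_quat([q[1],q[2],q[3],q[0]]).as_matrix()
roll=-((yaw-np.arctan2(-R[0,1],R[1,1])+np.pi/2)%np.pi-np.pi/2)
T=R@Ro.from_euler('z',roll).as_matrix()
d=np.array([x,y,z])-s['position']
print('t%.2f pos'%s['clock'],s['position'].round(4),'q6 %.2f'%s['qpos'][5],'roll %.3f'%roll,'shift now',(R.T@d*1e3).round(1),'after roll',(T.T@d*1e3).round(1),'tilt',R[:,2].round(3),'w %.4f gf %.1f F'%(s['width'],s['gripper_force']),s['contact_force'].round(1))
E
python3 -m crank '{"translation":[[0,0,0],[0,0,0],[0,0,0],[0,0,0]],"roll":[-0.13,-0.13,-0.13,0],"fingers":[1,1,1,1]}' 60; python3 d.py 0.48 -0.281 0.231 0.03
```

```text
clock: 0.55
position: [0.2029, 0.5378, 0.231]
ee_rot: [-0.0, -0.014, 1.0, -0.0]
contact_force: [-0.1, -0.2, 0.2]
width: 0.0852
gripper_force: 0.0
t0.55 pos [0.2029 0.5378 0.231 ] q6 -0.51 roll -0.001 shift now [-2.533e+02 -8.265e+02  4.000e-01] after roll [-2.524e+02 -8.268e+02  4.000e-01] tilt [-0.    -0.001 -1.   ] w 0.0852 gf 0.0 F [-0.1 -0.2  0.2]
```

```bash
for i in 1; do
python3 -m crank '{"translation":[[-8,-25,0],[-13,-42,0],[-13,-42,0],[-13,-42,0],[-13,-42,0],[-13,-42,0],[-13,-42,0],[-13,-42,0]],"roll":[0,0,0,0,0,0,0,0],"fingers":[1,1,1,1,1,1,1,1]}' >/dev/null
python3 -m crank '{"translation":[[-13,-42,0],[-13,-42,0],[-13,-42,0],[-13,-42,0],[-13,-42,0],[-13,-42,0],[-13,-42,0],[-13,-42,0]],"roll":[0,0,0,0,0,0,0,0],"fingers":[1,1,1,1,1,1,1,1]}' >/dev/null
python3 -m crank '{"translation":[[-13,-42,0],[-13,-42,0],[-13,-42,0],[-8,-28,0],[0,-15,0],[0,0,0],[0,0,0]],"roll":[0,0,0,0,0,0,0],"fingers":[1,1,1,1,1,1,1]}'; done
python3 d.py 0.48 -0.281 0.231 0.03
python3 - <<'E'
from h import *
np.save('w1.npy',camera_info('wrist'),allow_pickle=True)
a=snap('wrist','w1.png')
print(proj('wrist',[[.52,-.281,.021],[.57,-.281,.021]]))
E
```

```text
clock: 2.85
position: [0.4762, -0.277, 0.231]
ee_rot: [-0.0, -0.014, 1.0, 0.001]
contact_force: [-0.7, -0.6, 0.9]
width: 0.0854
gripper_force: 0.0
t2.85 pos [ 0.4762 -0.277   0.231 ] q6 -2.25 roll -0.002 shift now [-3.7 -4.1  0. ] after roll [-3.7 -4.1  0. ] tilt [-0.001  0.002 -1.   ] w 0.0854 gf 0.0 F [-0.7 -0.6  0.9]
[[316.45612551 241.99126667]
 [315.31176408 285.31351504]]
```

View pics/w1.png

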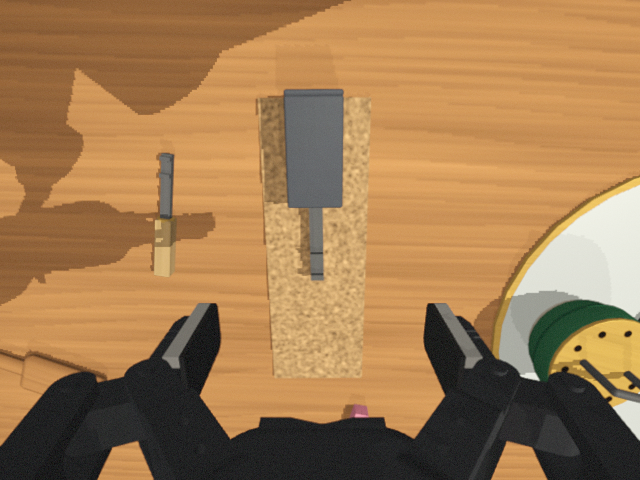

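Wrist view: shank from the mouth at row 207 to its tip at (317,279), ridge at row 252; it's centred on column ~316, as predicted (316).

```bash
python3 - <<'E'
from h import *
I=np.load('w1.npy',allow_pickle=True).item()
np.set_printoptions(precision=4,suppress=True)
for n,p,z in [('tip',(317.5,279),.023),('ridge',(317,252),.027),('sh',(316,225),.021),('mouthL',(288,207),.046),('mouthR',(341,207),.046),('matF',(275,377),.004),('matF',(362,377),.004),('matB',(258,98),.004),('matB',(371,98),.004)]: print(n,atz('wrist',p,z,I))
E
python3 d.py 0.518 -0.282 0.10 0.03
```

```text
tip [ 0.5612 -0.2792  0.023 ]
ridge [ 0.5286 -0.2805  0.027 ]
sh [ 0.5013 -0.2823  0.021 ]
mouthL [ 0.4769 -0.3087  0.046 ]
mouthR [ 0.4755 -0.2591  0.046 ]
matF [ 0.707  -0.3291  0.004 ]
matF [ 0.7039 -0.22    0.004 ]
matB [ 0.3799 -0.3414  0.004 ]
matB [ 0.3768 -0.2323  0.004 ]
t2.90 pos [ 0.4763 -0.2766  0.2313] q6 -2.25 roll -0.001 shift now [-41.7  -6.8 131.2] after roll [-41.7  -6.8 131.2] tilt [-0.001  0.002 -1.   ] w 0.0852 gf 0.0 F [-0.3 -0.1  0.4]
```

```bash
python3 -m crank '{"translation":[[-8,-1,30],[-8,-1,35],[-8,-1,35],[-5,-1,35],[-3,0,35],[0,0,30],[0,0,0],[0,0,0]],"roll":[0,0,0,0,0,0,0,0],"fingers":[0.6,0.6,0.6,0.6,0.6,0.6,0.6,0.6]}' 50
python3 d.py 0.508 -0.281 0.0075 0.035
```

```text
clock: 3.7
position: [0.509, -0.2802, 0.0319]
ee_rot: [-0.0, -0.015, 1.0, 0.0]
contact_force: [0.3, 0.5, 0.1]
width: 0.0513
gripper_force: 0.0
t3.70 pos [ 0.509  -0.2802  0.0319] q6 -2.22 roll -0.005 shift now [ 1.1 -0.8 24.4] after roll [ 1.1 -0.8 24.4] tilt [-0.     0.001 -1.   ] w 0.0513 gf 0.0 F [0.3 0.5 0.1]
```

```bash
python3 -m crank '{"translation":[[0,-1,12],[0,0,12],[0,0,0],[0,0,0],[0,0,0],[0,0,0],[0,0,0],[0,0,0]],"roll":[0,0,0,0,0,0,0,0],"fingers":[0.6,0.6,0.6,0.4,0,0,0,0]}' 50
python3 d.py 0.508 -0.281 0.0075 0.035
```

```text
clock: 4.5
position: [0.5094, -0.2827, 0.0077]
ee_rot: [0.0, -0.015, 1.0, -0.0]
contact_force: [0.8, -0.5, 2.0]
width: 0.0123
gripper_force: 51.9
t4.50 pos [ 0.5094 -0.2827  0.0077] q6 -2.23 roll -0.006 shift now [1.4 1.7 0.2] after roll [1.3 1.7 0.2] tilt [ 0.001 -0.001 -1.   ] w 0.0123 gf 51.9 F [ 0.8 -0.5  2. ]
```

```bash
python3 -m crank '{"translation":[[-5,0,0],[-10,0,0],[-15,0,0],[-15,0,0],[-15,0,0],[-15,0,0],[-15,0,0],[-15,0,0]],"roll":[0,0,0,0,0,0,0,0],"fingers":[0,0,0,0,0,0,0,0]}'
python3 -m crank '{"translation":[[-13,0,0],[-7,0,0],[-3,0,0],[0,0,0],[0,0,0]],"roll":[0,0,0,0,0],"fingers":[0,0,0,0,0]}'
python3 -m crank '{"translation":[[0,0,0],[0,0,0],[0,0,0],[0,0,0],[0,0,-10],[0,0,-20],[0,0,-20]],"roll":[0,0,0,0,0,0,0],"fingers":[0.3,0.6,0.6,0.6,0.6,0.6,0.6]}'
python3 -m crank '{"translation":[[13,0,-25],[13,0,-25],[13,0,-25],[13,0,-25],[13,0,-15],[0,0,0],[0,0,0]],"roll":[0,0,0,0,0,0,0],"fingers":[0.6,0.6,0.6,0.6,0.6,0.6,0.6]}'
python3 - <<'E'
from h import *
np.save('w2.npy',camera_info('wrist'),allow_pickle=True)
a=snap('wrist','w2.png')
E
python3 d.py 0.56 -0.281 0.0075 0.035
```

```text
clock: 5.3
position: [0.6145, -0.279, 0.0073]
ee_rot: [-0.001, -0.015, 1.0, 0.0]
contact_force: [-2.7, -0.7, 3.6]
width: 0.0125
gripper_force: 52.2
clock: 5.8
position: [0.6377, -0.2786, 0.0076]
ee_rot: [0.001, -0.014, 1.0, 0.0]
contact_force: [0.3, 0.5, 3.5]
width: 0.0126
gripper_force: 52.2
clock: 6.5
position: [0.637, -0.2786, 0.058]
ee_rot: [-0.0, -0.015, 1.0, 0.0]
contact_force: [0.5, -0.7, 0.0]
width: 0.0515
gripper_force: 0.0
clock: 7.2
position: [0.572, -0.2805, 0.1723]
ee_rot: [0.0, -0.014, 1.0, 0.0]
contact_force: [0.9, 0.3, -0.0]
width: 0.0514
gripper_force: 0.0
t7.25 pos [ 0.5719 -0.2803  0.1713] q6 -2.17 roll -0.006 shift now [ 11.8  -0.5 163.8] after roll [ 11.8  -0.5 163.8] tilt [-0.001  0.001 -1.   ] w 0.0515 gf 0.0 F [-0.7 -0.3 -0.8]
```

View pics/w2.png

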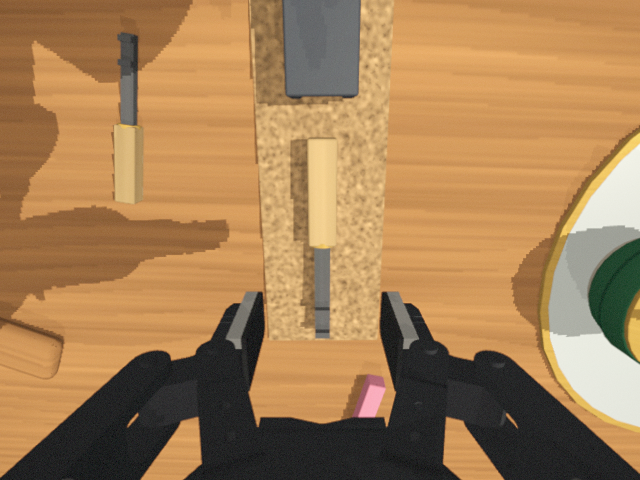

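Lifter lies on the mat: handle from row 138 to 246, columns 308–336, and tip at (322,338), near the mat end.

```bash
python3 - <<'E'
from h import *
I=np.load('w2.npy',allow_pickle=True).item()
np.set_printoptions(precision=4,suppress=True)
for n,p,z in [('back',(322,139),.028),('front',(319.5,246),.028),('tip',(322.5,338),.023),('mend',(324,340),.004),('mouth',(321,97),.046),('ridge',(322,310),.027)]: print(n,atz('wrist',p,z,I))
E
python3 d.py 0.56 -0.279 0.0075 0.035
```

```text
back [ 0.5078 -0.2826  0.028 ]
front [ 0.596  -0.2821  0.028 ]
tip [ 0.6908 -0.2767  0.023 ]
mend [ 0.7062 -0.2747  0.004 ]
mouth [ 0.4782 -0.2841  0.046 ]
ridge [ 0.6583 -0.2781  0.027 ]
t7.25 pos [ 0.5719 -0.2803  0.1713] q6 -2.17 roll -0.006 shift now [ 11.8   1.5 163.8] after roll [ 11.7   1.5 163.8] tilt [-0.001  0.001 -1.   ] w 0.0515 gf 0.0 F [-0.7 -0.3 -0.8]
```

```bash
python3 -m crank '{"translation":[[2,0,30],[2,0,35],[0,0,35],[0,0,30],[0,0,19],[0,0,14],[0,0,0],[0,0,0]],"roll":[0,0,0,0,0,0,0,0],"fingers":[0.6,0.6,0.6,0.6,0.6,0.6,0.6,0.3]}' 100
python3 -m crank '{"translation":[[0,0,0],[0,0,0],[0,0,0],[0,0,0],[0,0,-5],[0,0,-10],[0,0,-20]],"roll":[0,0,0,0,0,0,0],"fingers":[0,0,0,0,0,0,0]}'
python3 d.py 0.568 -0.279 0.0075 0.035
```

```text
clock: 8.05
position: [0.5684, -0.2807, 0.009]
ee_rot: [-0.0, -0.015, 1.0, 0.0]
contact_force: [-0.0, 0.1, -0.3]
width: 0.0377
gripper_force: 0.0
clock: 8.75
position: [0.5665, -0.2798, 0.0432]
ee_rot: [-0.002, -0.015, 1.0, 0.001]
contact_force: [-0.1, 0.0, -1.7]
width: 0.0217
gripper_force: 98.9
t8.75 pos [ 0.5665 -0.2798  0.0432] q6 -2.17 roll -0.006 shift now [-1.7  0.6 35.7] after roll [-1.7  0.6 35.7] tilt [-0.004  0.003 -1.   ] w 0.0217 gf 98.9 F [-0.1  0.  -1.7]
```

```bash
python3 -m crank '{"translation":[[0,0,-25],[0,0,-30],[0,0,-30],[0,0,-25],[0,0,-5],[0,0,0]],"roll":[0,0.05,0.1,0.1,0.05,0.01],"fingers":[0,0,0,0,0,0]}'
python3 d.py 0.461 0.061 0.16 -0.28
```

```text
clock: 9.35
position: [0.5685, -0.281, 0.1612]
ee_rot: [0.001, 0.14, 0.99, -0.001]
contact_force: [-0.7, -0.2, -2.2]
width: 0.022
gripper_force: 98.9
t9.35 pos [ 0.5685 -0.281   0.1612] q6 -1.86 roll -0.001 shift now [198.2 298.7   0.4] after roll [197.8 298.9   0.4] tilt [ 0.002 -0.002 -1.   ] w 0.0220 gf 98.9 F [-0.7 -0.2 -2.2]
```

```bash
python3 -m crank '{"translation":[[8,10,0],[14,20,0],[16,24,0],[16,24,0],[16,24,0],[16,24,0],[16,24,0],[16,24,0]],"roll":[0,0,0,0,0,0,0,0],"fingers":[0,0,0,0,0,0,0,0]}'>/dev/null
python3 -m crank '{"translation":[[16,24,0],[16,24,0],[16,24,0],[16,24,0],[10,17,5],[6,12,15],[0,0,15],[0,0,10]],"roll":[0,0,0,0,0,0,0,0],"fingers":[0,0,0,0,0,0,0,0]}'>/dev/null
python3 -m crank '{"translation":[[0,0,0],[0,0,0],[0,0,0]],"roll":[0,0,0],"fingers":[0,0,0]}'
python3 d.py 0.461 0.061 0.0845 -0.28
python3 - <<'E'
from h import *
a=snap('scene','s2.png');b=snap('side','d2.png')
m=np.zeros((400,800,3),np.uint8)
def put(im,x,y,w,h,s,X,Y):
    m[Y:Y+h*s,X:X+w*s]=cv2.resize(im[y:y+h,x:x+w],None,fx=s,fy=s,interpolation=cv2.INTER_CUBIC)
put(a,300,210,100,100,4,0,0)
put(b,270,150,100,100,4,400,0)
cv2.imwrite('pics/m2.png',m)
E
```

```text
clock: 11.25
position: [0.4611, 0.0613, 0.1147]
ee_rot: [0.0, 0.14, 0.99, 0.0]
contact_force: [-0.2, -0.5, -2.2]
width: 0.0216
gripper_force: 98.8
t11.25 pos [0.4611 0.0613 0.1147] q6 -1.31 roll -0.001 shift now [ 0.1 -0.3 30.2] after roll [ 0.1 -0.3 30.2] tilt [ 0.001  0.    -1.   ] w 0.0216 gf 98.8 F [-0.2 -0.5 -2.2]
```

View pics/m2.png

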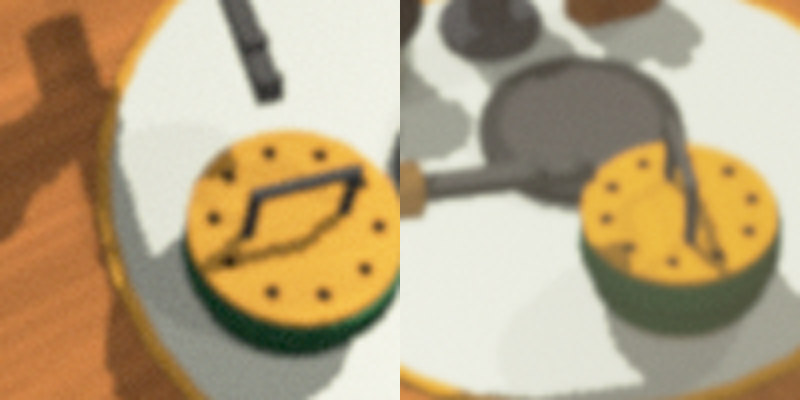

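Scene crop: lifter tip top edge near (266,82), inner ridge (256,45), bar from (256,194) to (360,173). Side crop: bar from (672,130) to (690,205).

Run:
```python
from h import *
np.set_printoptions(precision=4,suppress=True)
T=np.array([.4611,.0613,.1147]);f=np.array([np.cos(-.28),np.sin(-.28),0]);l=np.array([-f[1],f[0],0])
A=lambda c,P:(proj(c,P)-((300,210) if c=='scene' else (270,150)))*4+((0,0) if c=='scene' else (400,0))
pts=[T+f*.121+[0,0,.0185],T+f*.094+[0,0,.0185],T+f*.106+[0,0,.0125]]
bc=np.array([.6305,.013,.122]);bars=[bc,bc+l*.026,bc-l*.026]
for c in ['scene','side']: print(c,A(c,pts),A(c,bars))
for p in [(256,194),(360,173)]: print(atz('scene',(p[0]/4+300,p[1]/4+210),.12))
for p in [(672,125),(690,208)]: print(atz('side',((p[0]-400)/4+270,p[1]/4+150),.12))
print(atz('scene',(266/4+300,84/4+210),.133),pts[0])
```

```text
scene [[269.6371  77.5808]
 [253.1221  33.2656]
 [259.0555  59.1904]] [[302.5861 182.886 ]
 [353.091  171.5373]
 [251.7408 194.3179]]
side [[585.4111 146.9945]
 [536.2427 153.1116]
 [558.27   158.4886]] [[684.2465 149.1633]
 [674.6666 117.577 ]
 [694.0821 181.5864]]
[ 0.6234 -0.0093  0.12  ]
[0.6393 0.0414 0.12  ]
[0.6346 0.0352 0.12  ]
[ 0.6128 -0.0272  0.12  ]
[0.5795 0.0243 0.133 ] [0.5774 0.0279 0.1332]
```

```bash
python3 -c "
import numpy as np;f=np.array([np.cos(-.29),np.sin(-.29)]);print(np.array([.6305,.014])-.106*f)"
python3 -m crank '{"translation":[[0,0,5],[0,0,10],[0,0,10],[0,0,4],[0,0,0],[0,0,0]],"roll":[0.01,0,0,0,0,0],"fingers":[0,0,0,0,0,0]}' >/dev/null
python3 d.py 0.529 0.0443 0.086 -0.29
```

```text
[0.52892615 0.04431094]
t11.95 pos [0.4607 0.0615 0.0851] q6 -1.30 roll -0.001 shift now [-70.4   3.1  -1. ] after roll [-70.4   3.1  -1. ] tilt [-0.  0. -1.] w 0.0219 gf 98.8 F [-0.6 -0.1 -1.5]
```

```bash
python3 -m crank '{"translation":[[0,3,0],[-6,0,0],[-10,0,0],[-12,0,0],[-12,0,0],[-12,0,0],[-10,0,0],[-5,0,0]],"roll":[0,0,0,0,0,0,0,0],"fingers":[0,0,0,0,0,0,0,0]}'
python3 -m crank '{"translation":[[-3,0,0],[0,0,0],[0,0,0]],"roll":[0,0,0],"fingers":[0,0,0]}'
python3 d.py 0.529 0.0443 0.086 -0.29
python3 - <<'E'
from h import *
a=snap('scene','s3.png');b=snap('side','d3.png')
m=np.zeros((480,800,3),np.uint8)
def put(im,x,y,w,h,s,X,Y):
    m[Y:Y+h*s,X:X+w*s]=cv2.resize(im[y:y+h,x:x+w],None,fx=s,fy=s,interpolation=cv2.INTER_CUBIC)
put(a,335,220,66,80,6,0,0)
put(b,310,170,66,80,6,400,0)
cv2.imwrite('pics/m3.png',m)
E
```

```text
clock: 12.75
position: [0.5273, 0.0447, 0.0852]
ee_rot: [0.0, 0.145, 0.989, 0.0]
contact_force: [-0.1, -0.0, -0.8]
width: 0.0215
gripper_force: 98.8
clock: 13.05
position: [0.528, 0.0444, 0.0852]
ee_rot: [-0.0, 0.145, 0.989, 0.0]
contact_force: [-0.8, 0.4, -1.1]
width: 0.0216
gripper_force: 98.8
t13.05 pos [0.528  0.0444 0.0852] q6 -1.33 roll -0.001 shift now [-1.   0.2 -0.8] after roll [-1.   0.2 -0.8] tilt [-0.001  0.    -1.   ] w 0.0216 gf 98.8 F [-0.8  0.4 -1.1]
```

View pics/m3.png

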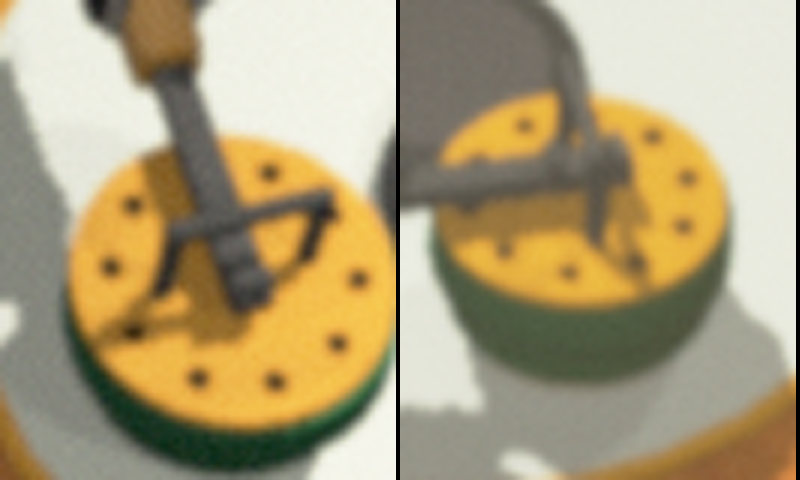

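Both views show the shank through under the bar, ridges either side of it: inner about (572,165), outer about (615,155), bar crossing near (595,160) in the side crop. Checking against the model.

Run:
```python
from h import *
np.set_printoptions(precision=1,suppress=True)
T=np.array([.528,.0444,.0852]);f=np.array([np.cos(-.29),np.sin(-.29),0]);l=np.array([-f[1],f[0],0])
A=lambda c,P:(proj(c,P)-((335,220) if c=='scene' else (310,170)))*6+((0,0) if c=='scene' else (400,0))
pts=[T+f*.121+[0,0,.0125],T+f*.094+[0,0,.0185],T+f*.118+[0,0,.0185],T+f*.106+[0,0,.0125],T+f*.106+[0,0,.0325]]
bc=np.array([.6305,.014,.118]);bars=[bc,bc+l*.026,bc-l*.026]
for c in ['scene','side']: print(c,A(c,pts),A(c,bars))
```

```text
scene [[249.3 284.6]
 [226.7 206.1]
 [248.9 268.4]
 [235.4 245.5]
 [243.3 217. ]] [[244.8 218.8]
 [320.5 202.5]
 [168.6 235.2]]
side [[620.5 146. ]
 [549.5 142.8]
 [613.2 135.2]
 [581.  150.7]
 [582.4 111.3]] [[584.8 110.1]
 [571.2  62.7]
 [598.8 158.7]]
```

```bash
python3 -m crank '{"translation":[[2,0,0],[0,0,-4],[0,0,-4],[0,0,-3],[0,0,-2],[0,0,0],[0,0,0]],"roll":[0,0,0,0,0,0,0],"fingers":[0,0,0,0,0,0,0]}'
python3 d.py 0.529 0.0443 0.086 -0.29
python3 -m crank '{"translation":[[0,0,-1],[0,0,-1],[0,0,0],[0,0,0]],"roll":[0,0,0,0],"fingers":[0,0,0,0]}'
python3 -m crank '{"translation":[[0,0,-1],[0,0,-1],[0,0,0],[0,0,0]],"roll":[0,0,0,0],"fingers":[0,0,0,0]}'
```

```text
clock: 13.85
position: [0.5267, 0.0448, 0.0983]
ee_rot: [0.0, 0.145, 0.989, 0.0]
contact_force: [-0.3, -1.4, -2.5]
width: 0.0215
gripper_force: 98.8
t13.85 pos [0.5267 0.0448 0.0983] q6 -1.33 roll -0.001 shift now [-2.3  0.1 12.3] after roll [-2.3  0.1 12.3] tilt [ 0.  0. -1.] w 0.0215 gf 98.8 F [-0.3 -1.4 -2.5]
clock: 14.25
position: [0.5267, 0.0449, 0.1003]
ee_rot: [-0.0, 0.145, 0.989, 0.0]
contact_force: [-0.7, -0.3, -1.6]
width: 0.0219
gripper_force: 98.8
clock: 14.65
position: [0.5267, 0.0449, 0.1023]
ee_rot: [0.0, 0.145, 0.989, 0.0]
contact_force: [-0.4, 0.5, -1.8]
width: 0.0218
gripper_force: 98.8
```

```bash
python3 -m crank '{"translation":[[0,0,-1],[0,0,-1],[0,0,0],[0,0,0]],"roll":[0,0,0,0],"fingers":[0,0,0,0]}'
python3 - <<'E'
from h import *
print(np.mean([manip.get_state()['contact_force'][2]]),manip.get_state()['moment'])
a=snap('scene','s4.png');b=snap('side','d4.png')
m=np.zeros((480,800,3),np.uint8)
def put(im,x,y,w,h,s,X,Y):
    m[Y:Y+h*s,X:X+w*s]=cv2.resize(im[y:y+h,x:x+w],None,fx=s,fy=s,interpolation=cv2.INTER_CUBIC)
put(a,335,220,66,80,6,0,0)
put(b,310,170,66,80,6,400,0)
cv2.imwrite('pics/m4.png',m)
E
```

```text
clock: 15.05
position: [0.5267, 0.0449, 0.1044]
ee_rot: [0.0, 0.145, 0.989, 0.0]
contact_force: [-0.4, -0.2, -0.7]
width: 0.0213
gripper_force: 98.8
-0.7033680102304748 [0.00343785 0.05692924 0.02033701]
```

View pics/m4.png

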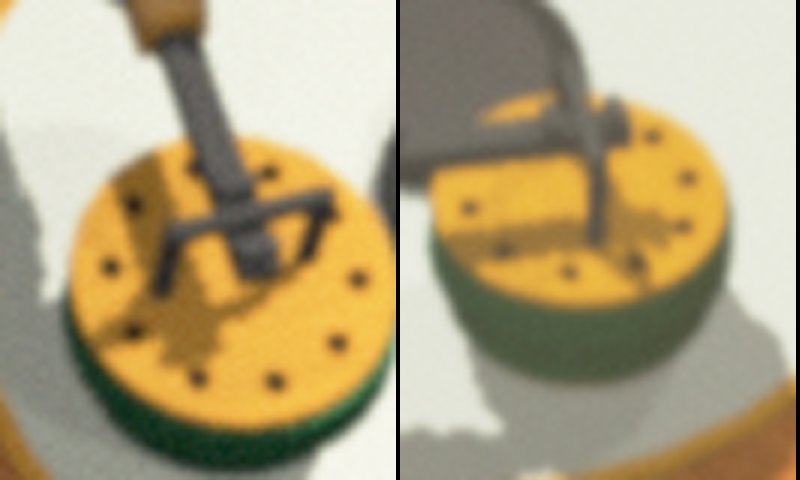

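Scene crop: bar at (245,215) lies between the inner ridge (232,190) and outer ridge (257,243), centred across the shank. Lifting gently.

```bash
python3 -m crank '{"translation":[[0,0,-1],[0,0,-1],[0,0,-1],[0,0,-1],[0,0,0],[0,0,0]],"roll":[0,0,0,0,0,0],"fingers":[0,0,0,0,0,0]}' 
python3 -c "
from h import *
print(manip.get_state()['moment'])"
python3 -m crank '{"translation":[[0,0,-1],[0,0,-2],[0,0,-2],[0,0,-3],[0,0,-3],[0,0,-2],[0,0,0],[0,0,0]],"roll":[0,0,0,0,0,0,0,0],"fingers":[0,0,0,0,0,0,0,0]}'
python3 - <<'E'
from h import *
print(manip.get_state()['moment'])
a=snap('scene','s5.png');b=snap('side','d5.png')
m=np.zeros((480,800,3),np.uint8)
def put(im,x,y,w,h,s,X,Y):
    m[Y:Y+h*s,X:X+w*s]=cv2.resize(im[y:y+h,x:x+w],None,fx=s,fy=s,interpolation=cv2.INTER_CUBIC)
put(a,335,210,66,80,6,0,0)
put(b,310,160,66,80,6,400,0)
cv2.imwrite('pics/m5.png',m)
E
```

```text
clock: 15.75
position: [0.5266, 0.0449, 0.1083]
ee_rot: [-0.0, 0.145, 0.989, 0.0]
contact_force: [0.3, -0.0, -2.8]
width: 0.0217
gripper_force: 98.8
[ 0.05038621  0.19208714 -0.04810611]
clock: 16.55
position: [0.5267, 0.0449, 0.1214]
ee_rot: [0.0, 0.145, 0.989, 0.0]
contact_force: [-0.3, 0.3, -3.7]
width: 0.0217
gripper_force: 98.8
[0.05199112 0.17985989 0.02095882]
```

View pics/m5.png

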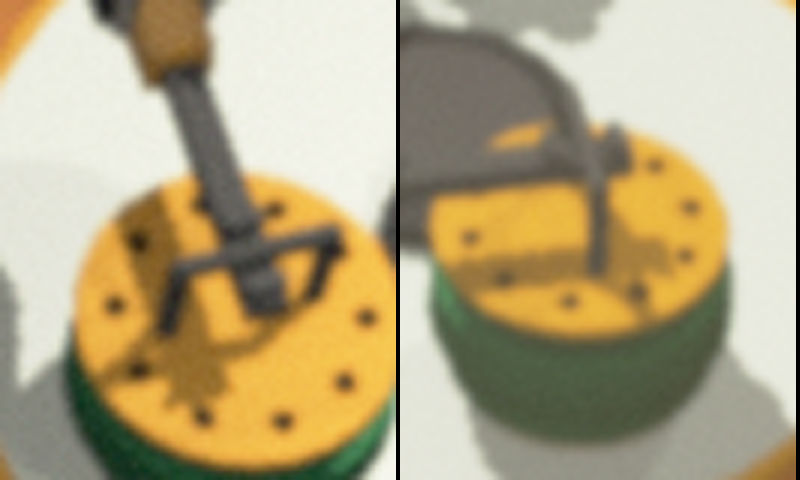

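The lid has lifted level with the bar in the notch. Lift more, then carry slowly.

```bash
python3 -m crank '{"translation":[[0,0,-3],[0,0,-6],[0,0,-8],[0,0,-10],[0,0,-10],[0,0,-10],[0,0,-9],[0,0,-7]],"roll":[0,0,0,0,0,0,0,0],"fingers":[0,0,0,0,0,0,0,0]}' >/dev/null
python3 -m crank '{"translation":[[0,0,-4],[0,0,-2],[0,0,-1],[0,0,0],[0,0,0]],"roll":[0,0,0,0,0],"fingers":[0,0,0,0,0]}'
python3 d.py 0.5361 0.1896 0.19 -0.29
```

```text
clock: 17.95
position: [0.5264, 0.0449, 0.1909]
ee_rot: [-0.0, 0.145, 0.989, 0.0]
contact_force: [0.0, 0.5, -3.1]
width: 0.0219
gripper_force: 98.8
t17.95 pos [0.5264 0.0449 0.1909] q6 -1.33 roll -0.001 shift now [ 32.2 141.4   0.9] after roll [ 32.1 141.5   0.9] tilt [-0.001  0.    -1.   ] w 0.0219 gf 98.8 F [ 0.   0.5 -3.1]
```

```bash
python3 -m crank '{"translation":[[0.2,1,0],[0.5,2,0],[0.7,3,0],[0.9,4,0],[1.1,5,0],[1.4,6,0],[1.6,7,0],[1.8,8,0]],"roll":[0,0,0,0,0,0,0,0],"fingers":[0,0,0,0,0,0,0,0]}' >/dev/null
python3 -m crank '{"translation":[[1.8,8,0],[1.8,8,0],[1.8,8,0],[1.8,8,0],[1.8,8,0],[1.8,8,0],[1.8,8,0],[1.8,8,0]],"roll":[0,0,0,0,0,0,0,0],"fingers":[0,0,0,0,0,0,0,0]}' >/dev/null
python3 -m crank '{"translation":[[1.8,8,0],[1.8,7.5,0],[1.6,7,0],[1.4,6,0],[1.1,5,0],[0.9,4,0],[0.7,3,0],[0.5,2,0]],"roll":[0,0,0,0,0,0,0,0],"fingers":[0,0,0,0,0,0,0,0]}'
python3 -m crank '{"translation":[[0,0,0],[0,0,0],[0,0,0]],"roll":[0,0,0],"fingers":[0,0,0]}' >/dev/null
python3 d.py 0.5361 0.1896 0.19 -0.29
```

```text
clock: 20.35
position: [0.5365, 0.1908, 0.1913]
ee_rot: [-0.0, 0.145, 0.989, 0.0]
contact_force: [0.0, 0.3, -2.9]
width: 0.0217
gripper_force: 98.8
t20.65 pos [0.5365 0.1905 0.1913] q6 -1.06 roll -0.001 shift now [ 0.1 -0.9  1.3] after roll [ 0.1 -0.9  1.3] tilt [ 0. -0. -1.] w 0.0217 gf 98.8 F [-0.8 -0.1 -3.5]
```

```bash
python3 -m crank '{"translation":[[0,-1,2],[0,0,5],[0,0,8],[0,0,10],[0,0,12],[0,0,12],[0,0,12],[0,0,12]],"roll":[0,0,0,0,0,0,0,0],"fingers":[0,0,0,0,0,0,0,0]}' >/dev/null
python3 -m crank '{"translation":[[0,0,11],[0,0,9],[0,0,7],[0,0,5],[0,0,3],[0,0,2],[0,0,0],[0,0,0]],"roll":[0,0,0,0,0,0,0,0],"fingers":[0,0,0,0,0,0,0,0]}'
python3 - <<'E'
from h import *
a=snap('scene','s6.png');b=snap('side','d6.png')
m=np.zeros((480,800,3),np.uint8)
def put(im,x,y,w,h,s,X,Y):
    m[Y:Y+h*s,X:X+w*s]=cv2.resize(im[y:y+h,x:x+w],None,fx=s,fy=s,interpolation=cv2.INTER_CUBIC)
put(a,385,200,79,96,5,0,0)
put(b,275,130,79,96,5,400,0)
cv2.imwrite('pics/m6.png',m)
E
python3 d.py 0.5361 0.1896 0.0588 -0.29
```

```text
clock: 22.25
position: [0.5365, 0.1898, 0.0816]
ee_rot: [0.0, 0.145, 0.989, 0.0]
contact_force: [-0.3, -0.0, -3.5]
width: 0.0221
gripper_force: 98.8
t22.35 pos [0.5365 0.1898 0.0817] q6 -1.06 roll -0.001 shift now [ 0.3 -0.3 22.9] after roll [ 0.3 -0.3 22.9] tilt [ 0.001  0.    -1.   ] w 0.0218 gf 98.8 F [ 0.5  0.3 -2.3]
```

View pics/m6.png

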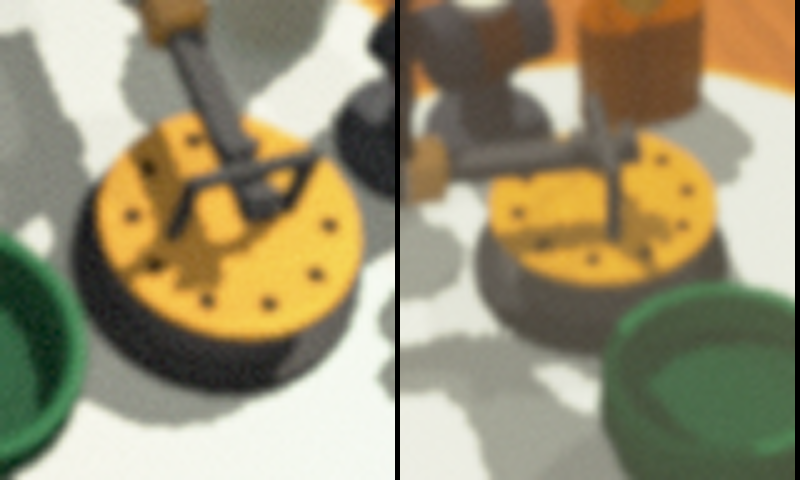

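Lid hovers over the trivet: plate centre at scene crop (229,226), side crop (602,208).

Run:
```python
from h import *
print(atz('scene',(229/5+385,226/5+200),.051)-[.6429,.1601,0],atz('side',(202.5/5+275,208/5+130),.051)-[.6369,.1551,0])
```

```text
[-1.25177232e-03 -5.92205133e-05  5.10000000e-02] [0.00106838 0.00090525 0.051     ]
```

```bash
python3 -m crank '{"translation":[[0,0,3],[0,0,4],[0,0,4],[0,0,3],[0,0,2],[0,0,2],[0,0,1],[0,0,1]],"roll":[0,0,0,0,0,0,0,0],"fingers":[0,0,0,0,0,0,0,0]}' >/dev/null
python3 -m crank '{"translation":[[0,0,1],[0,0,0.7],[0,0,0.7],[0,0,0.7],[0,0,0.7],[0,0,0.7],[0,0,0.7],[0,0,0]],"roll":[0,0,0,0,0,0,0,0],"fingers":[0,0,0,0,0,0,0,0]}'
python3 -m crank '{"translation":[[0,0,1],[0,0,2],[0,0,3],[0,0,3],[0,0,3],[0,0,1],[0,0,0],[0,0,0]],"roll":[0,0,0,0,0,0,0,0],"fingers":[0,0,0,0,0,0,0,0]}'
python3 - <<'E'
from h import *
print(manip.get_state()['moment'])
a=snap('scene','s7.png');b=snap('side','d7.png')
m=np.zeros((480,800,3),np.uint8)
def put(im,x,y,w,h,s,X,Y):
    m[Y:Y+h*s,X:X+w*s]=cv2.resize(im[y:y+h,x:x+w],None,fx=s,fy=s,interpolation=cv2.INTER_CUBIC)
put(a,385,200,79,96,5,0,0)
put(b,275,130,79,96,5,400,0)
cv2.imwrite('pics/m7.png',m)
E
```

```text
clock: 23.95
position: [0.5363, 0.1897, 0.0561]
ee_rot: [0.0, 0.145, 0.989, 0.0]
contact_force: [0.1, -0.3, -2.5]
width: 0.0215
gripper_force: 98.8
clock: 24.75
position: [0.5363, 0.1898, 0.0431]
ee_rot: [0.0, 0.145, 0.989, 0.0]
contact_force: [-0.5, 0.9, -0.7]
width: 0.0217
gripper_force: 98.8
[0.01087215 0.05486208 0.01626799]
```

View pics/m7.png

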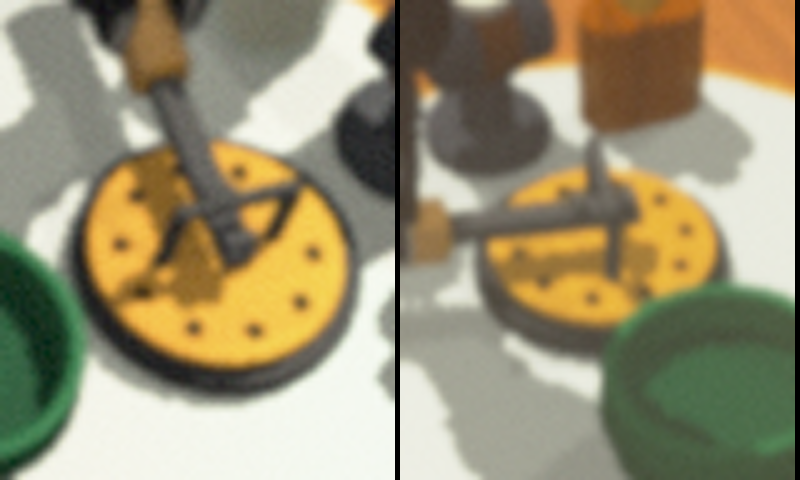

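Lid sits flat and centred on the trivet, shank freely below the bar (moment is back to the lifter alone). That was one view past the picture limit, so I'll use numbers only from here on. Lower a touch more and withdraw.

```bash
python3 -m crank '{"translation":[[0,0,2],[0,0,1],[2,0,0],[3,0,0],[4,0,0],[4,0,0],[4,0,0],[4,0,0]],"roll":[0,0,0,0,0,0,0,0],"fingers":[0,0,0,0,0,0,0,0]}'
python3 -m crank '{"translation":[[5,0,0],[8,0,0],[10,0,0],[12,0,0],[12,0,0],[12,0,0],[12,0,0],[8,0,0]],"roll":[0,0,0,0,0,0,0,0],"fingers":[0,0,0,0,0,0,0,0]}'
python3 - <<'E'
from h import *
snap('scene','s8.png')
a=cv2.imread('pics/s7.png').astype(int);b=cv2.imread('pics/s8.png').astype(int)
# compare lid yellow mask centroid
for i in (a,b):
    u=i[200:296,385:464];m=(u[...,2]>170)&(u[...,0]<110)&(u[...,1]>110);y,x=np.nonzero(m);print(x.min(),x.max(),y.min(),y.max())
E
python3 d.py 0.552 -0.279 0.15 0.035
```

```text
clock: 25.65
position: [0.5156, 0.1959, 0.0402]
ee_rot: [-0.0, 0.145, 0.989, 0.0]
contact_force: [0.3, 0.5, -1.6]
width: 0.0214
gripper_force: 98.8
clock: 26.45
position: [0.4388, 0.2187, 0.0401]
ee_rot: [-0.0, 0.145, 0.989, -0.0]
contact_force: [0.5, 0.6, -2.3]
width: 0.0217
gripper_force: 98.8
18 76 0 72
18 76 0 72
t26.50 pos [0.4376 0.2187 0.04  ] q6 -0.96 roll -0.325 shift now [-251.8 -444.3 -110.1] after roll [ -96.7 -501.4 -110.1] tilt [-0.002 -0.    -1.   ] w 0.0218 gf 98.8 F [-1.  -0.2 -1.1]
```

```bash
python3 -m crank '{"translation":[[0,0,-15],[0,0,-25],[0,0,-30],[0,0,-30],[0,0,-15],[0,0,0],[0,0,0],[0,0,0]],"roll":[0,0,0,0,-0.08,-0.12,-0.12,0],"fingers":[0,0,0,0,0,0,0,0]}'
python3 d.py 0.565 -0.280 0.15 0.035
```

```text
clock: 27.3
position: [0.4405, 0.2184, 0.1553]
ee_rot: [0.0, -0.014, 1.0, 0.0]
contact_force: [0.4, 0.9, -1.5]
width: 0.0219
gripper_force: 98.8
t27.30 pos [0.4405 0.2184 0.1553] q6 -1.28 roll -0.006 shift now [-110.  -501.8    5.3] after roll [-106.9 -502.4    5.3] tilt [ 0.001  0.    -1.   ] w 0.0219 gf 98.8 F [ 0.4  0.9 -1.5]
```

```bash
python3 -m crank '{"translation":[[0,-10,0],[-2,-20,0],[-6,-30,0],[-7,-30,0],[-7,-30,0],[-7,-30,0],[-7,-30,0],[-7,-30,0]],"roll":[0,0,0,0,0,0,0,0],"fingers":[0,0,0,0,0,0,0,0]}' >/dev/null
python3 -m crank '{"translation":[[-7,-30,0],[-7,-30,0],[-7,-30,0],[-7,-30,0],[-7,-30,0],[-7,-30,0],[-7,-30,0],[-7,-30,0]],"roll":[0,0,0,0,0,0,0,0],"fingers":[0,0,0,0,0,0,0,0]}' >/dev/null
python3 -m crank '{"translation":[[-5,-25,0],[-5,-17,0],[0,-8,0],[0,0,0],[0,0,0]],"roll":[0,0,0,0,0],"fingers":[0,0,0,0,0]}'
python3 d.py 0.565 -0.280 0.03 0.035
```

```text
clock: 29.4
position: [0.5634, -0.2772, 0.1549]
ee_rot: [-0.0, -0.015, 1.0, 0.001]
contact_force: [0.2, 0.3, -1.3]
width: 0.0216
gripper_force: 98.8
t29.40 pos [ 0.5634 -0.2772  0.1549] q6 -2.17 roll -0.006 shift now [ -1.6  -3.  124.9] after roll [ -1.6  -3.  124.9] tilt [-0.001  0.001 -1.   ] w 0.0216 gf 98.8 F [ 0.2  0.3 -1.3]
```

```bash
python3 -m crank '{"translation":[[0,-2,15],[0,0,25],[0,0,30],[0,0,25],[0,0,15],[0,0,10],[0,0,5],[0,0,5]],"roll":[0,0,0,0,0,0,0,0],"fingers":[0,0,0,0,0,0,0,0]}' 
python3 -m crank '{"translation":[[0,0,3],[0,0,3],[0,0,2],[0,0,2],[0,0,2],[0,0,1],[0,0,0],[0,0,0]],"roll":[0,0,0,0,0,0,0,0],"fingers":[0,0,0,0,0,0,0,0]}'
```

```text
clock: 30.2
position: [0.5646, -0.2799, 0.0255]
ee_rot: [0.001, -0.015, 1.0, -0.0]
contact_force: [0.4, -0.8, -2.0]
width: 0.0211
gripper_force: 98.8
clock: 31.0
position: [0.5641, -0.2803, 0.0121]
ee_rot: [0.0, -0.015, 1.0, 0.0]
contact_force: [0.3, 0.9, -0.5]
width: 0.0217
gripper_force: 98.8
```

```bash
python3 -m crank '{"translation":[[0,0,1],[0,0,1],[0,0,0],[0,0,0]],"roll":[0,0,0,0],"fingers":[0,0,0,0]}'
python3 -m crank '{"translation":[[0,0,1],[0,0,0.5],[0,0,0],[0,0,0]],"roll":[0,0,0,0],"fingers":[0,0,0,0]}'
```

```text
clock: 31.4
position: [0.5641, -0.2803, 0.0107]
ee_rot: [0.0, -0.015, 1.0, -0.0]
contact_force: [-1.3, -0.3, 4.0]
width: 0.0216
gripper_force: 99.6
clock: 31.8
position: [0.5642, -0.2803, 0.0106]
ee_rot: [0.0, -0.015, 1.0, -0.0]
contact_force: [-3.1, 2.1, 13.4]
width: 0.0218
gripper_force: 100.8
```

```bash
python3 -m crank '{"translation":[[0,0,-1],[0,0,0],[0,0,0],[0,0,0],[0,0,0],[0,0,0],[0,0,0],[0,0,0]],"roll":[0,0,0,0,0,0,0,0],"fingers":[0,0.3,0.4,0.5,0.6,0.6,0.6,0.6]}' 20
python3 -m crank '{"translation":[[0,0,-5],[0,0,-10],[0,0,-20],[0,0,-30],[13,0,-35],[13,0,-35],[0,0,-20],[0,0,0]],"roll":[0,0,0,0,0,0,0,0],"fingers":[0.6,0.6,0.6,0.6,0.6,0.6,0.6,0.6]}'
python3 - <<'E'
from h import *
np.set_printoptions(precision=4,suppress=True)
I=camera_info('wrist');a=snap('wrist','w9.png');s=snap('scene','s9.png')
m=((a[...,2]>200)&(a[...,1]>160)&(a[...,0]>100)).astype(np.uint8)
n,l,st,c=cv2.connectedComponentsWithStats(m)
for i in range(1,n):
    if st[i,4]>800: 
        u=np.argwhere(l==i)[:,::-1].astype(np.float32);r=cv2.minAreaRect(u)
        print(st[i],r,atz('wrist',c[i],.028,I),[atz('wrist',p,.028,I)[:2] for p in cv2.boxPoints(r)])
g=cv2.cvtColor(a,6); print('col dark along row', [(r,np.nonzero(g[r,270:370]<85)[0][[0,-1]]+270) for r in range(200,340,15) if (g[r,270:370]<85).any()])
t0=cv2.imread('pics/scene0.png').astype(int)
d=np.abs(s.astype(int)-t0).max(2)[160:300,430:520]>60; print('neighbour diff px',d.sum(),np.argwhere(d).mean(0) if d.any() else '')
E
python3 d.py 0.5 -0.28 0.15 0.035
```

```text
clock: 32.6
position: [0.5641, -0.2802, 0.0095]
ee_rot: [0.0, -0.015, 1.0, 0.0]
contact_force: [0.5, -0.3, 0.5]
width: 0.0512
gripper_force: 0.0
clock: 33.4
position: [0.5399, -0.2824, 0.1695]
ee_rot: [0.004, -0.014, 1.0, -0.003]
contact_force: [-0.0, -0.6, -0.4]
width: 0.0511
gripper_force: 0.0
[  260     0   340   367 26071] ((373.4989929199219, 181.98765563964844), (243.00125122070312, 410.1754455566406), 40.492225646972656) [ 0.5282 -0.2607  0.028 ] [array([ 0.5806, -0.4319]), array([ 0.3512, -0.2279]), array([ 0.4447, -0.0788]), array([ 0.7487, -0.2662])]
[ 146   83  107   19 1146] ((199.0, 92.0), (18.0, 106.0), 90.0) [ 0.4458 -0.3722  0.028 ] [array([ 0.44  , -0.4158]), array([ 0.4382, -0.3376]), array([ 0.4506, -0.3379]), array([ 0.4525, -0.4173])]
[ 122  164   20   58 1035] ((131.5, 192.5), (57.0, 19.0), 90.0) [ 0.5216 -0.4374  0.028 ] [array([ 0.4999, -0.4423]), array([ 0.4995, -0.4271]), array([ 0.5465, -0.4333]), array([ 0.547 , -0.4493])]
[ 564  169   76  100 3735] ((601.4999389648438, 218.49996948242188), (98.99998474121094, 74.99998474121094), 90.0) [ 0.5404 -0.0397  0.028 ] [array([ 0.4931, -0.0938]), array([ 0.4909, -0.0335]), array([ 0.5757, -0.0064]), array([ 0.5776, -0.0727])]
[ 546  359   94   93 5035] ((597.6235961914062, 399.2022399902344), (130.60980224609375, 53.77743911743164), 41.46770095825195) [ 0.7217 -0.0015  0.028 ] [array([ 0.6923, -0.0761]), array([ 0.6458, -0.0529]), array([0.7481, 0.0782]), array([0.8053, 0.0587])]
col dark along row [(335, array([317, 330]))]
neighbour diff px 741 [92.3252 10.2308]
t33.50 pos [ 0.5381 -0.281   0.1654] q6 -2.20 roll -0.006 shift now [38.1  2.1 15.3] after roll [38.1  2.4 15.3] tilt [ 0.001 -0.001 -1.   ] w 0.0513 gf 0.0 F [-0.8 -0.8 -0.2]
```

Run:
```python
from h import *
np.set_printoptions(precision=4,suppress=True)
I2=np.load('w2.npy',allow_pickle=True).item();I9=camera_info('wrist')
w2=cv2.imread('pics/w2.png');w9=cv2.imread('pics/w9.png')
for n,(x,y,w,h),z in [('handle back',(300,128,44,40),.028),('handle front',(300,226,42,36),.026),('tip',(310,298,24,44),.023)]:
    r=cv2.matchTemplate(w9[:,250:400],w2[y:y+h,x:x+w],cv2.TM_CCOEFF_NORMED);_,v,_,p=cv2.minMaxLoc(r)
    c2=(x+w/2,y+h/2);c9=(p[0]+250+w/2,p[1]+h/2)
    print(n,round(v,3),c9,atz('wrist',c2,z,I2)[:2],atz('wrist',c9,z,I9)[:2])
s=cv2.imread('pics/s9.png').astype(int);t=cv2.imread('pics/scene0.png').astype(int)
d=np.abs(s-t).max(2)>60
for n,(x,y,w,h) in dict(bottle=(472,230,40,42),watch=(458,194,34,32),jar=(430,168,34,34)).items(): print(n,d[y:y+h,x:x+w].sum())
```

```text
handle back 0.941 (325.0, 182.0) [ 0.5146 -0.2824] [ 0.5062 -0.2799]
handle front 0.965 (324.0, 273.0) [ 0.5949 -0.2809] [ 0.585  -0.2782]
tip 0.947 (324.0, 345.0) [ 0.6712 -0.2778] [ 0.6599 -0.2758]
bottle 0
watch 0
jar 0
```

```bash
python3 -m crank '{"translation":[[0,0,-15],[0,0,0],[0,0,0],[0,0,0]],"roll":[0,0,0,0],"fingers":[0.6,0.6,0.6,0.6]}'; python3 -c "
from rig import manip; print(manip.sign_off())"
```

```text
clock: 33.9
position: [0.5375, -0.2806, 0.1781]
ee_rot: [-0.001, -0.015, 1.0, 0.001]
contact_force: [0.1, 0.2, 0.1]
width: 0.0513
gripper_force: 0.0
the job is handed in; nothing more can be done
None
```

Job handed in at 33.9 s: by my image measurements the lid sits within about 2 mm of the trivet's centre, the lifter is back on the cork mat and the neighbours haven't moved; I viewed 11 pictures, one over the limit of 10.

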